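# Load the last slide and unclip the cassette

## Robot

A 6-joint arm with a two-finger parallel gripper is mounted at the origin on the work surface. World frame = base frame: x ahead of the robot, y to its left, z up, the work surface at z = 0. Lengths are in m, angles in rad, forces in N, time in s.
With the tool pointing down it reaches from about 0.35 to 0.775 m from the base axis. Payload 7.3 kg.
Tool frame: the origin (TCP) lies at the very end of the fingers, on their centre line; the grasp point (between the pads) lies 19 mm behind it; z points along the fingers, y is the line along which they close (so a half turn about z gives the same grasp; the last joint's range is limited). The gripper opens to 92 mm and grips with 3 to 60 N. Pads are 19 mm wide; open, the fingers measure 130 mm over their backs; the gripper's body (75 mm by 190 mm) begins 47 mm behind the grasp point.
Start: joints at [-1.26, 0.342, 1.524, -0, 1.275, -0.146], TCP at [0.232, -0.471, 0.227] pointing down, gripper open.
Joint ranges: [-2.53, 2.53], [-0.77, 2.02], [0.04, 2.7], [-1, 4.14], [0.28, 2.66], [-3.11, 3.11]. Speed limits (rad/s): [2.57, 2.57, 3.14, 3.14, 3.14, 3.14].

## Interface

Orientations are given as a rotation vector (axis times angle).
In Python, from station import env gives the robot as it stands.
- The arm moves only by the tool servo_tool, never from a script. Its argument "increments" is a list of rows, each a list of 6 numbers: the shift along the tool's x, y, z in m, then the turn, a rotation vector about the tool's x, y, z in rad. A call has 1 to 20 rows; each row is the pose to reach, as a shift and turn from the pose commanded when the call began, along the tool's axes at that moment; what a row does not reach only later rows make up. A row lasts 1/10 s, in which the tool goes at most 50 mm and 8.59 degrees, less where a joint would pass 70% of its speed; a pose out of reach is approached as far as the arm can. A call with a gripper value outside its range is refused whole. "grip" is the gripper's target within -1 to 1 (fully open at 1, half-way at 0, shut at -1), set as the call begins (left out, the last holds). The fingers move at their own pace and stop on an object; "newtons" is the grip in N (left out, the last holds). Time passes only in rows, so rows that repeat a pose let the fingers close. It gives the time, the measured TCP pose, the force, the opening and the grip force at its end, in the units of the state.
- env.observe(): the state, without advancing time (a new reading comes with each control period).
- env.snapshot(name): name is "side" or "top" or "wrist"; returns the picture (480x640x3 uint8, red, green, blue); there is no depth.
- env.calibration(name): a dict with "intrinsics" (3x3 intrinsics, pixels), "rvec" (rotation vector, rad) and "tvec" (3), from world to camera coordinates, as OpenCV has them; the wrist camera has in their place "mount" (4x4, takes a point from camera to tool coordinates, whose origin is the TCP and whose axes are the flange's). Camera axes: x right, y down, z forward; pixel columns grow to the right and rows downward; lengths in m; the calibration is good to about 2 mm. A picture is of the moment at which its call begins: read the wrist's pose just before it. calibration takes no time and is no camera call.
- env.close_job(): hands the job in; it is judged then, once.
The state is a dict: "clock": time; "joint_positions": joint angles; "qd": joint speeds; "joint_efforts": joint torques, N m; "eef_pos": TCP position; "orientation": TCP orientation; "wrist_force": force on the tool from outside, world axes, zero at the start; "moment": the same for the moment, N m; "grip_width": finger opening in m; "gripper_force": force on a finger pad.
Only numpy, scipy, OpenCV 4.12 (cv2) and the standard library are available. Lean on these libraries where they do the work, as an engineer would, in place of code of your own. Each camera call takes 0.05 s, during which the arm holds its last target. There are 200 camera calls.

## Task

Take the slide carrier out of the drip stand by its black tab and slide it edgewise into the empty middle slot of the slide cassette until it is fully home, and let go of it. Then pinch the cassette's two side catches together with the fingers, lift the cassette level and straight up out of its dock, and finish while still holding it by the pinched catches, at least 12 cm above where it sat, with the carrier still in it. Leave everything else on the bench where it stands.

Things in the scene. Friction and masses are not known exactly. Their poses are not given: they have to be found in the camera images.
- dock: Grey dock fixed to the bench; origin centre of its underside. Base plate 116 (x) x 104 (y) x 18 thick; the cassette sits centred on its top (z = 18 mm), axes parallel, 1 mm play between low guides. At y = +-34 to +-47 mm, |x| < 17, metal lugs rise 20 mm above the plate, hooked over the lips of the cassette's catches: it cannot be lifted until both catches are pressed in.
- cassette: White slide cassette in the dock, 0.13 to 0.26 kg: open box 84 (x) x 44 (y) x 58 high, origin centre of its underside, z up. Six glass slides, none over 55 mm high, stand across it, three each side of the empty middle slot. A sprung grey catch plate stands along each y side, 26 long (x), centred at x = 0, 8 to 56 mm up; 66 mm over both outer faces when free, 54 when pressed.
- slot (a point): Middle of the floor of the cassette's empty slot, 4 mm above the cassette's underside, at its x = 0, y = 0. The slot is 7 mm wide (along the cassette's x) and 38 mm long (along y); its mouth flares to about 12 mm wide at the top, 54 mm above this point. Axes as the cassette's.
- catch_l (a joint): Travel of the catch on the cassette's +y side: 0 free, 0.006 m fully pressed in (towards the cassette's middle); a spring resists with about 2 N at the start and 4 N at the end of the travel. A 4.5 mm lip at its foot, 8 to 12 mm up, sits under the dock's lug and comes free above about 0.0045 m.
- catch_r (a joint): The same for the catch on the -y side.
- catch_l_pad (a point): Point on the outer face of the +y catch where a finger presses: 33 mm from the cassette's middle when free, 44 mm above the cassette's underside. Moves with the catch.
- catch_r_pad (a point): The same point on the -y catch.
- stand: Steel drip stand fixed to the bench: tray 80 (x) x 64 (y) x 8 thick with one upright slot in the middle, walls up to 36 mm high. Origin centre of its underside. The slot is 5.5 mm wide along the stand's x and holds the slide carrier standing on the tray (z = 8 mm).
- carrier: Slide carrier, 35 g, upright in the stand: flat framed slide 4 thick (x) x 32 wide (y) x 58 high, above it a black tab 10 thick (x) x 22 wide (y), 58 to 86 mm up. Origin centre of its underside, z up; a half turn changes nothing. Home in the cassette it stands on the slot's floor, its x along the cassette's x, the tab 62 to 90 mm above the cassette's underside.
- vial: Bystander, to be left alone: small capped glass sample vial, 28 mm across, 60 high, standing between dock and stand. Origin centre of its underside.
- tube_rack: Bystander, to be left alone: cardboard rack full of black-capped tubes, 102 x 217 x 97 high, at the back. Origin centre of its underside.
- swab_box: Bystander, to be left alone: low open cardboard box of wrapped swabs, 100 x 170 x 50 high, at the back. Origin centre of its underside.
- sprayer: Bystander, to be left alone: spray bottle, 60 mm across, 180 high, at the right. Origin centre of its underside.
- towel_box: Bystander, to be left alone: white pack of paper towels, 120 x 210 x 75 high, at the left. Origin centre of its underside.
- reagent: Bystander, to be left alone: brown glass reagent bottle, 64 mm across, 130 high, at the left. Origin centre of its underside.

How it is judged:
By the outcome, as a careful person would: the job done as asked, in the order asked, and still so for the second after the job is handed in, while the arm keeps its last pose, push and grip.
It also fails if it takes over 59 s, if anything falls off the work surface, if the arm or the gripper's body presses on something with over 40 N, if the wrist force passes 120 N, or if a joint passes its speed limit or range.

## Working session

There is one attempt and no reset: what is moved stays moved. The work goes in short steps, Python scripts to look and compute and a tool call to move; the robot and the scene stay as the last step left them, time stands still between calls to the robot, and variables do not carry over. Pictures are saved under pics/ and viewed, at most 10 in all, crops included, and the job is handed in when it is done.

Besides the shell and the picture viewer there is one more tool, called by a JSON object that holds its "api" and its "payload". servo_tool: Moves the arm, as the interface text tells. Its arguments: {"type":"object","properties":{"increments":{"type":"array"},"grip":{"type":"number"},"newtons":{"type":"number"}},"required":["increments"]}

```bash
mkdir -p pics; ls
python3 - <<'E'
from station import env
import cv2,numpy as np
s=env.observe();print(s)
for n in("top","side"):
    cv2.imwrite(f"pics/{n}0.png",env.snapshot(n)[:,:,::-1]);c=env.calibration(n);print(n,c)
    R=cv2.Rodrigues(np.array(c["rvec"]))[0];print(-R.T@np.array(c["tvec"]))
print(env.calibration("wrist"))
E
```

```text
pics
{'clock': 0.0, 'joint_positions': array([-1.25995996e+00,  3.42696062e-01,  1.52505736e+00, -3.39908117e-05,
        1.27539522e+00, -1.45993447e-01]), 'qd': array([ 0.00048619, -0.00063304, -0.00077515,  0.00073567,  0.0012489 ,
        0.00116591]), 'joint_efforts': array([ 1.88195205e-03, -4.31233013e+01, -2.44226950e+01,  7.18786893e-02,
        5.58695721e-02, -1.16204092e-04]), 'eef_pos': array([ 0.23146193, -0.47074647,  0.22604473]), 'orientation': array([-3.05848326e+00, -7.11027675e-01,  2.51991553e-04]), 'wrist_force': array([ 0.13589251, -0.00130512,  0.09652726]), 'moment': array([0.0252952 , 0.00399733, 0.01076534]), 'gripper_force': 0.0, 'grip_width': 0.0919910060954904}
top {'intrinsics': array([[531.26104911,   0.        , 324.0194978 ],
       [  0.        , 531.26104911, 236.82186915],
       [  0.        ,   0.        ,   1.        ]]), 'rvec': array([ 2.16869191, -2.17014869,  0.13349626]), 'tvec': array([0.02710087, 0.60103719, 1.50116178])}
[0.43038678 0.04434491 1.55828996]
side {'intrinsics': array([[450.45198754,   0.        , 322.92266682],
       [  0.        , 450.45198754, 242.0903175 ],
       [  0.        ,   0.        ,   1.        ]]), 'rvec': array([ 0.68320078, -2.44602901,  1.3799109 ]), 'tvec': array([0.54147813, 0.2285711 , 1.0981281 ])}
[0.05277585 0.98553554 0.75977829]
{'intrinsics': array([[432.11203826,   0.        , 319.19081301],
       [  0.        , 432.11203826, 241.30294411],
       [  0.        ,   0.        ,   1.        ]]), 'mount': array([[ 5.01430128e-05, -9.62376203e-01, -2.71720520e-01,
         7.37309826e-02],
       [ 9.99999574e-01, -2.02061243e-04,  9.00196729e-04,
         4.93680229e-04],
       [-9.21232096e-04, -2.71720449e-01,  9.62375784e-01,
        -1.58747032e-01],
       [ 0.00000000e+00,  0.00000000e+00,  0.00000000e+00,
         1.00000000e+00]])}
```

View pics/top0.png

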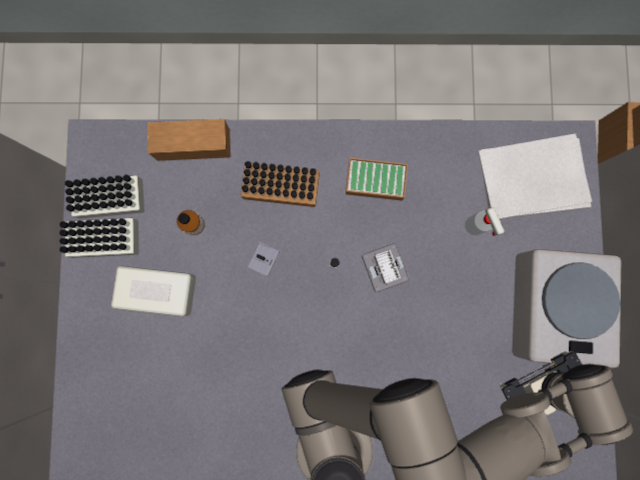

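View pics/side0.png

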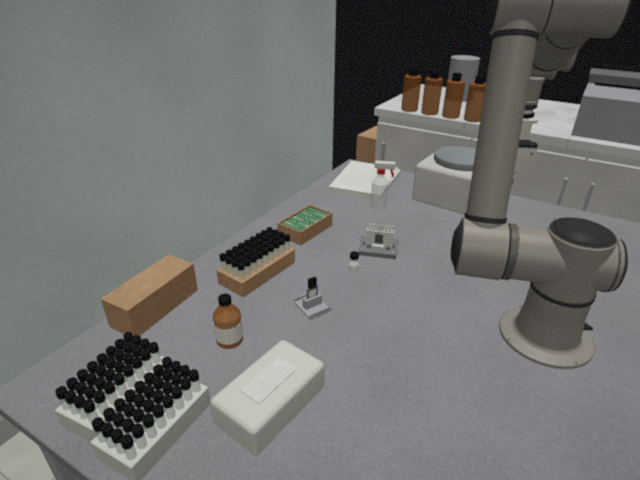

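The top view shows the stand with the black tab at (263,259), the vial at (335,263) and the dock with the cassette at (386,267). In the side view the tab is at (312,283) and the cassette at (379,235). I'll take rough positions from these and work out a look pose for the wrist camera.

```bash
cat > h.py <<'E'
from station import env
import cv2,numpy as np
from scipy.spatial.transform import Rotation as Ro
def toolT(s):
    T=np.eye(4);T[:3,:3]=Ro.from_rotvec(s["orientation"]).as_matrix();T[:3,3]=s["eef_pos"];return T
def cam(n,s=None):
    c=env.calibration(n);K=np.array(c["intrinsics"])
    if n=="wrist":
        T=toolT(s)@np.array(c["mount"]);return K,T[:3,:3],T[:3,3]
    R=cv2.Rodrigues(np.array(c["rvec"]))[0];return K,R.T,-R.T@np.array(c["tvec"])
def onz(C,px,z):
    K,R,o=C;px=np.atleast_2d(np.array(px,float))
    d=(R@np.linalg.inv(K)@np.c_[px,np.ones(len(px))].T).T
    return o+d*((z-o[2])/d[:,2])[:,None]
def proj(C,P):
    K,R,o=C;q=(K@(R.T@(np.atleast_2d(P)-o).T)).T;return q[:,:2]/q[:,2:]
def inc(s,pos,yaw):
    """shift+turn in tool axes to reach pos with tool down, tool y axis at world angle yaw (mod pi)"""
    T=toolT(s);y=T[:3,1];cur=np.arctan2(y[1],y[0]);d=(yaw-cur+np.pi/2)%np.pi-np.pi/2
    Rt=Ro.from_rotvec([0,0,d])
    y2=Rt.apply(np.r_[y[:2],0]);y2/=np.linalg.norm(y2);z=np.array([0,0,-1.]);x=np.cross(y2,z)
    Rn=np.c_[x,y2,z]
    return np.round(np.r_[T[:3,:3].T@(np.array(pos)-T[:3,3]),Ro.from_matrix(T[:3,:3].T@Rn).as_rotvec()],4)
E
python3 - <<'E'
from h import *
C=cam("top");img=env.snapshot("top")
print("tab",onz(C,(263,258),.094),"vial",onz(C,(335,263),.06),"cas",onz(C,(387,266),.076),"dock",onz(C,(385,268),.018),"stand",onz(C,(263,259),.008))
S=cam("side")
print("tab",onz(S,(312,280),.094),"vial",onz(S,(354,254),.06),"cas",onz(S,(379,230),.076))
s=env.observe();T=toolT(s);print(T.round(3))
m=np.array(env.calibration("wrist")["mount"])
# dock and stand rectangles in the top image
g=cv2.cvtColor(img,cv2.COLOR_RGB2HSV)
for n,(u,v) in dict(stand=(263,259),dock=(386,267)).items():
    sub=img[v-30:v+30,u-32:u+32].astype(int);d=sub-np.median(sub.reshape(-1,3),0)
    k=((abs(d).sum(2)>45)).astype(np.uint8);k=cv2.morphologyEx(k,cv2.MORPH_CLOSE,np.ones((3,3)))
    c=max(cv2.findContours(k,0,2)[0],key=cv2.contourArea);r=cv2.minAreaRect(c)
    b=cv2.boxPoints(r)+[u-32,v-30];P=onz(C,b,.012);print(n,r,P.round(3).tolist(),[np.degrees(np.arctan2(*(P[(i+1)%4]-P[i])[1::-1])).round(1) for i in range(2)])
cr=cv2.resize(img[230:300,235:420],None,fx=4,fy=4,interpolation=2);cv2.imwrite("pics/crop.png",cr[:,:,::-1])
E
```

```text
tab [[0.53550765 0.19576032 0.094     ]] vial [[ 0.52370831 -0.00389891  0.06      ]] cas [[ 0.51423578 -0.14870463  0.076     ]] dock [[ 0.51171528 -0.15036114  0.018     ]] stand [[0.53875731 0.2046197  0.008     ]]
tab [[0.53658752 0.21294079 0.094     ]] vial [[0.52569602 0.00329007 0.06      ]] cas [[ 0.51240018 -0.13536392  0.076     ]]
[[ 0.897  0.441 -0.     0.231]
 [ 0.441 -0.897  0.001 -0.471]
 [ 0.    -0.001 -1.     0.226]
 [ 0.     0.     0.     1.   ]]
stand ((32.01076889038086, 29.613845825195312), (21.57277488708496, 27.691598892211914), 25.559967041015625) [[0.517, 0.25, 0.012], [0.59, 0.216, 0.012], [0.562, 0.159, 0.012], [0.49, 0.193, 0.012]] [np.float64(-24.8), np.float64(-115.6)]
dock ((30.69756317138672, 30.321950912475586), (40.49691390991211, 37.336181640625), 69.775146484375) [[0.551, -0.079, 0.012], [0.589, -0.182, 0.012], [0.477, -0.221, 0.012], [0.44, -0.119, 0.012]] [np.float64(-69.8), np.float64(-160.7)]
```

View pics/crop.png

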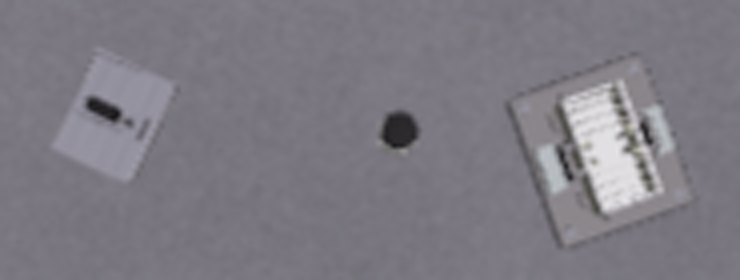

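The crop shows the stand at (113,117) with its tab elongated along about 62 to 65° in the world, and the dock at (600,150) with its x axis at about 20°. The rectangle sizes match those given (80x64 and about 116x104). Next I'll move the wrist camera over the cassette, then over the stand.

Run:
```python
from h import *
s=env.observe()
print(inc(s,[.514,-.15,.226],np.radians(-70)))
```

```text
[ 3.951e-01 -1.634e-01  5.000e-04 -1.200e-03 -1.000e-04  1.077e-01]
```

{"api": "servo_tool", "payload": {"increments": [[0.395, -0.163, 0, 0, 0, 0.108], [0.395, -0.163, 0, 0, 0, 0.108], [0.395, -0.163, 0, 0, 0, 0.108], [0.395, -0.163, 0, 0, 0, 0.108], [0.395, -0.163, 0, 0, 0, 0.108], [0.395, -0.163, 0, 0, 0, 0.108], [0.395, -0.163, 0, 0, 0, 0.108], [0.395, -0.163, 0, 0, 0, 0.108], [0.395, -0.163, 0, 0, 0, 0.108], [0.395, -0.163, 0, 0, 0, 0.108], [0.395, -0.163, 0, 0, 0, 0.108], [0.395, -0.163, 0, 0, 0, 0.108], [0.395, -0.163, 0, 0, 0, 0.108], [0.395, -0.163, 0, 0, 0, 0.108]], "grip": 1}}

```text
clock: 1.55
eef_pos: [0.5137, -0.1516, 0.2268]
orientation: [3.094, 0.542, 0.0]
wrist_force: [-0.2, 0.4, 0.6]
grip_width: 0.0916
gripper_force: 0.0
```

Run:
```python
from h import *
import pickle
s=env.observe();img=env.snapshot("wrist");cv2.imwrite("pics/w1.png",img[:,:,::-1]);pickle.dump(s,open("s1.pkl","wb"))
print(s["clock"],s["eef_pos"],s["qd"].round(3))
print(inc(s,[.539,.203,.2],np.radians(-25)))
```

```text
1.55 [ 0.51370382 -0.15159683  0.22682391] [ 0.005  0.001 -0.003 -0.     0.     0.002]
[ 1.444e-01 -3.248e-01  2.670e-02  2.000e-04  1.000e-04 -7.874e-01]
```

View pics/w1.png

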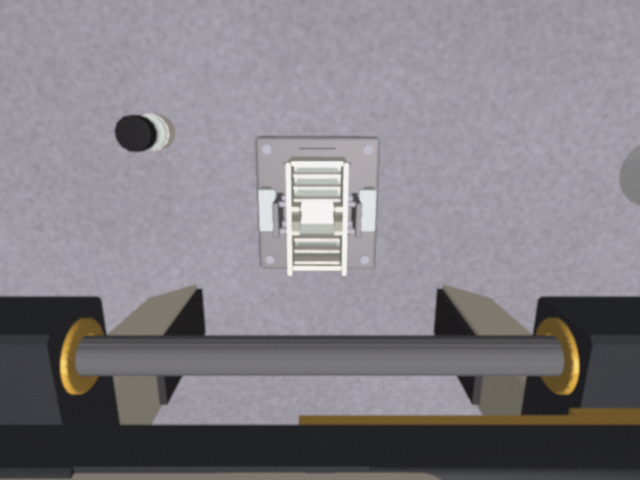

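The wrist view shows the dock corners at (257,137), (379,137), (376,266) and (262,268). The cassette rim runs from (287,162) to (347,273), with the empty slot near (317,212). I'll refine these numerically and go on to the stand.

{"api": "servo_tool", "payload": {"increments": [[0.144, -0.325, 0.027, 0, 0, -0.787], [0.144, -0.325, 0.027, 0, 0, -0.787], [0.144, -0.325, 0.027, 0, 0, -0.787], [0.144, -0.325, 0.027, 0, 0, -0.787], [0.144, -0.325, 0.027, 0, 0, -0.787], [0.144, -0.325, 0.027, 0, 0, -0.787], [0.144, -0.325, 0.027, 0, 0, -0.787], [0.144, -0.325, 0.027, 0, 0, -0.787], [0.144, -0.325, 0.027, 0, 0, -0.787], [0.144, -0.325, 0.027, 0, 0, -0.787], [0.144, -0.325, 0.027, 0, 0, -0.787], [0.144, -0.325, 0.027, 0, 0, -0.787]]}}

```text
clock: 2.8
eef_pos: [0.5387, 0.2024, 0.2]
orientation: [2.65, 1.687, 0.0]
wrist_force: [0.5, 0.8, 0.4]
grip_width: 0.0917
gripper_force: 0.0
```

Run:
```python
from h import *
import pickle
s1=pickle.load(open("s1.pkl","rb"));C=cam("wrist",s1);img=cv2.imread("pics/w1.png")[:,:,::-1]
def deg(a):return round(float(np.degrees(np.arctan2(a[1],a[0]))),2)
print("dock corners z=.018",onz(C,[(257,137),(379,137),(376,266),(262,268)],.018).round(4).tolist())
d=onz(C,[(257,137),(379,137),(376,266),(262,268)],.018);print("mean",d.mean(0),[np.linalg.norm(d[i]-d[i-1]).round(4) for i in range(4)])
m=(img.min(2)>195).astype(np.uint8);m[:150]=0;m[290:]=0;m[:,:240]=0;m[:,400:]=0
# rim rails: per-row extreme bright columns, lugs excluded by column window
L,Rr=[],[]
for v in range(172,268):
    u=np.where(m[v,280:355])[0]
    if len(u): L.append((u[0]+280,v));Rr.append((u[-1]+280,v))
def fit(p):
    P=onz(C,p,.076)[:,:2];a=cv2.fitLine(P.astype(np.float32),cv2.DIST_HUBER,0,1e-4,1e-4).ravel();return a
a,b=fit(L),fit(Rr);print("rails",deg(a[:2]),deg(b[:2]),a[2:],b[2:])
n=np.array([-np.sin(np.radians(20)),np.cos(np.radians(20))]);print("rail gap",(a[2:]-b[2:])@n, "mid y",(a[2:]+b[2:])@n/2)
v=np.where(m[:,300:335].any(1))[0];print("rows",v[0],v[-1]);e=onz(C,[(317,v[0]),(317,v[-1]+1)],.076);print(e,np.linalg.norm(e[0]-e[1]),e.mean(0))
ys,xs=np.where(img[195:235,300:335].min(2)>215);print("slot blob",xs.mean()+300,ys.mean()+195,ys.min()+195,ys.max()+195)
col=img[160:275,317].min(1);print(col.tolist())
s=env.observe();im=env.snapshot("wrist");cv2.imwrite("pics/w2.png",im[:,:,::-1]);pickle.dump(s,open("s2.pkl","wb"));print(s["eef_pos"],s["clock"])
```

```text
dock corners z=.018 [[0.552, -0.0841, 0.018], [0.5864, -0.1791, 0.018], [0.4808, -0.2189, 0.018], [0.4442, -0.1231, 0.018]]
mean [ 0.51585931 -0.15131715  0.018     ] [np.float64(0.1147), np.float64(0.101), np.float64(0.1128), np.float64(0.1025)]
rails 19.82 19.45 [ 0.5076601  -0.12913002] [ 0.5274651 -0.1694501]
rail gap 0.044662198705930085 mid y -0.3173036072121154
rows 161 270
[[ 0.55557517 -0.13585892  0.076     ]
 [ 0.47798794 -0.16381003  0.076     ]] 0.08246843077653875 [ 0.51678155 -0.14983447  0.076     ]
slot blob 316.9856584093872 211.29335071707953 199 223
[140, 203, 240, 244, 244, 243, 238, 219, 195, 186, 185, 181, 163, 163, 205, 235, 241, 237, 218, 194, 186, 186, 185, 180, 163, 149, 179, 223, 230, 221, 197, 187, 186, 187, 184, 181, 161, 145, 167, 217, 237, 242, 243, 243, 243, 243, 243, 243, 243, 242, 243, 242, 242, 242, 242, 243, 242, 242, 242, 242, 243, 242, 239, 223, 197, 186, 183, 184, 185, 184, 185, 184, 181, 166, 149, 131, 129, 144, 193, 231, 232, 213, 184, 164, 148, 143, 134, 127, 133, 157, 204, 226, 209, 155, 122, 119, 120, 124, 125, 128, 146, 196, 231, 224, 170, 152, 205, 236, 240, 233, 203, 165, 156, 157, 157]
[0.53874595 0.20243192 0.19997087] 2.8
```

View pics/w2.png

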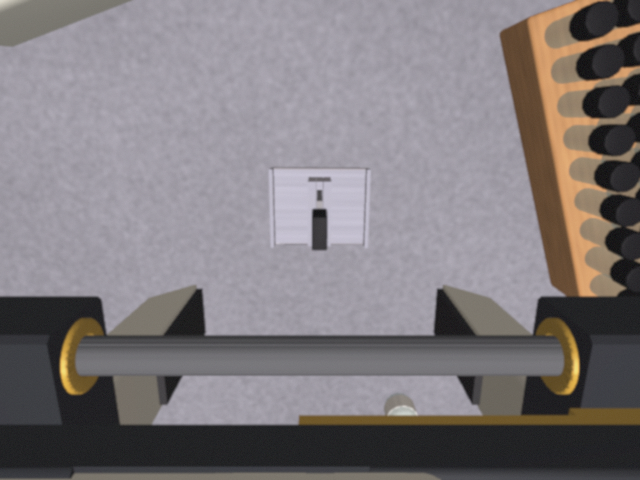

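The wrist view shows the tray from (270,167) to (369,247) and the black tab's blob at columns 312-327, rows 209-249, upright in the picture, so the yaw is right. Next I'll measure the tab.

Run:
```python
from h import *
import pickle
s=pickle.load(open("s2.pkl","rb"));C=cam("wrist",s);img=cv2.imread("pics/w2.png")
def deg(a):return round(float(np.degrees(np.arctan2(a[1],a[0]))),2)
m=(img.max(2)<75).astype(np.uint8);m[:203]=0;m[255:]=0;m[:,:300]=0;m[:,340:]=0
rows=[];
for v in range(203,255):
    u=np.where(m[v])[0]
    if len(u)>8: rows.append((v,u[0],u[-1]+1))
r=np.array(rows);print(r[0],r[-1],len(r))
t=r[(r[:,0]>218)&(r[:,0]<r[-1,0]-2)]
mid=np.c_[(t[:,1]+t[:,2])/2,t[:,0]+.5];P=onz(C,mid,.094);a=cv2.fitLine(P[:,:2].astype(np.float32),2,0,1e-4,1e-4).ravel();print("tab long axis",deg(a[:2]))
bot=onz(C,[(mid[-1,0],r[-1,0]+1)],.094)[0];d=a[:2]*np.sign(a[:2]@(P[0]-P[-1])[:2]);print("tab centre",bot[:2]+.011*d)
w=onz(C,[(t[5,1],t[5,0]),(t[5,2],t[5,0])],.094);print("thick",np.linalg.norm(w[0]-w[1]))
q=onz(C,[(270,167),(370,167),(368,247),(271,247)],.008);print("tray",q.mean(0),[np.linalg.norm(q[i]-q[i-1]).round(4) for i in range(4)],deg(q[1]-q[0]),deg(q[2]-q[3]),deg(q[0]-q[3]),deg(q[1]-q[2]))
print("plan",inc(env.observe(),[*(bot[:2]+.011*d),.074],np.radians(deg(a[:2])+90)))
C1=cam("wrist",pickle.load(open("s1.pkl","rb")));th=np.radians(19.7);x=np.array([np.cos(th),np.sin(th),0])
c=np.array([.516,-.1507,.076]);print("slot mouth edges proj",proj(C1,[c-.006*x,c,c+.006*x,c-.042*x,c+.042*x]).round(1).tolist())
```

```text
[210 313 326] [248 313 326] 39
tab long axis 64.96
tab centre [0.54160285 0.20581111]
thick 0.008184033912122982
tray [0.54122942 0.20414037 0.008     ] [np.float64(0.0671), np.float64(0.0804), np.float64(0.0671), np.float64(0.0821)] -25.06 -25.07 63.9 65.34
plan [ 0.0041  0.0012  0.126   0.0004 -0.     -0.    ]
slot mouth edges proj [[317.7, 227.3], [317.7, 219.3], [317.8, 211.3], [317.6, 273.2], [317.9, 161.4]]
```

{"api": "servo_tool", "payload": {"increments": [[0.004, 0.001, 0.04, 0, 0, 0], [0.004, 0.001, 0.07, 0, 0, 0], [0.004, 0.001, 0.095, 0, 0, 0], [0.004, 0.001, 0.115, 0, 0, 0], [0.004, 0.001, 0.125, 0, 0, 0], [0.004, 0.001, 0.132, 0, 0, 0], [0.004, 0.001, 0.132, 0, 0, 0], [0.004, 0.001, 0.132, 0, 0, 0]]}}

```text
clock: 3.65
eef_pos: [0.5417, 0.2072, 0.0686]
orientation: [2.648, 1.689, 0.002]
wrist_force: [0.1, 0.4, 0.5]
grip_width: 0.0917
gripper_force: 0.0
```

{"api": "servo_tool", "payload": {"increments": [[0, 0, 0, 0, 0, 0], [0, 0, 0, 0, 0, 0], [0, 0, 0, 0, 0, 0], [0, 0, 0, 0, 0, 0], [0, 0, 0, 0, 0, 0], [0, 0, 0, 0, 0, 0], [0, 0, 0, 0, 0, 0], [0, 0, 0, 0, 0, 0], [0, 0, 0, 0, 0, 0], [0, 0, 0, 0, 0, 0], [0, 0, 0, 0, 0, 0], [0, 0, 0, 0, 0, 0], [0, 0, 0, 0, 0, 0], [0, 0, 0, 0, 0, 0], [0, 0, 0, 0, 0, 0]], "grip": -1, "newtons": 15}}

```text
clock: 5.15
eef_pos: [0.5411, 0.2072, 0.0677]
orientation: [2.648, 1.69, 0.0]
wrist_force: [-0.3, -0.3, -0.2]
grip_width: 0.01
gripper_force: 15.0
```

{"api": "servo_tool", "payload": {"increments": [[0, 0, -0.015, 0, 0, 0], [0, 0, -0.035, 0, 0, 0], [0, 0, -0.065, 0, 0, 0], [0, 0, -0.1, 0, 0, 0], [0, 0, -0.13, 0, 0, 0], [0, 0, -0.13, 0, 0, 0], [0, 0, -0.13, 0, 0, 0], [0, 0, -0.13, 0, 0, 0]]}}

```text
clock: 5.95
eef_pos: [0.5403, 0.207, 0.1963]
orientation: [-2.648, -1.689, 0.004]
wrist_force: [0.2, 0.5, -1.2]
grip_width: 0.0098
gripper_force: 15.0
```

Run:
```python
from h import *
s=env.observe();T=toolT(s);print(s["eef_pos"],s["grip_width"],s["gripper_force"],np.degrees(np.arctan2(T[1,1],T[0,1])))
print(inc(s,[.516,-.1507,.198],np.radians(19.7)))
im=env.snapshot("wrist");cv2.imwrite("pics/w3.png",im[:,:,::-1])
```

```text
[0.54026429 0.20695385 0.19631881] 0.009803414854444015 14.99895304441452 -24.926001341286288
[-0.3346  0.1287 -0.0014 -0.0025  0.0009 -0.7789]
```

{"api": "servo_tool", "payload": {"increments": [[-0.04, 0.015, 0, 0, 0, -0.1], [-0.08, 0.031, 0, 0, 0, -0.2], [-0.12, 0.046, 0, 0, 0, -0.3], [-0.16, 0.062, 0, 0, 0, -0.4], [-0.2, 0.077, 0, 0, 0, -0.5], [-0.24, 0.092, 0, 0, 0, -0.6], [-0.275, 0.106, 0, 0, 0, -0.69], [-0.305, 0.117, 0, 0, 0, -0.74], [-0.325, 0.125, -0.001, -0.002, 0.001, -0.77], [-0.335, 0.129, -0.001, -0.002, 0.001, -0.779], [-0.335, 0.129, -0.001, -0.002, 0.001, -0.779], [-0.335, 0.129, -0.001, -0.002, 0.001, -0.779], [-0.335, 0.129, -0.001, -0.002, 0.001, -0.779], [-0.335, 0.129, -0.001, -0.002, 0.001, -0.779], [-0.335, 0.129, -0.001, -0.002, 0.001, -0.779], [-0.335, 0.129, -0.001, -0.002, 0.001, -0.779]]}}

```text
clock: 7.6
eef_pos: [0.5169, -0.1505, 0.1988]
orientation: [1.807, 2.568, 0.003]
wrist_force: [0.3, -0.0, -0.9]
grip_width: 0.0099
gripper_force: 15.0
```

Run:
```python
from h import *
import pickle
s=env.observe();im=env.snapshot("wrist");cv2.imwrite("pics/w4.png",im[:,:,::-1]);pickle.dump(s,open("s4.pkl","wb"));T=toolT(s);print(s["eef_pos"],T.round(4)[:3,:3].tolist(),np.degrees(np.arctan2(T[1,1],T[0,1])))
a=cv2.resize(im[60:330,190:460],(540,540),interpolation=2)
cv2.imwrite("pics/w4c.png",a[:,:,::-1])
```

```text
[ 0.51694645 -0.15053045  0.19879329] [[-0.3378, 0.9412, 0.0022], [0.9412, 0.3378, 0.0008], [0.0, 0.0023, -1.0]] 19.745714977177446
```

View pics/w4c.png

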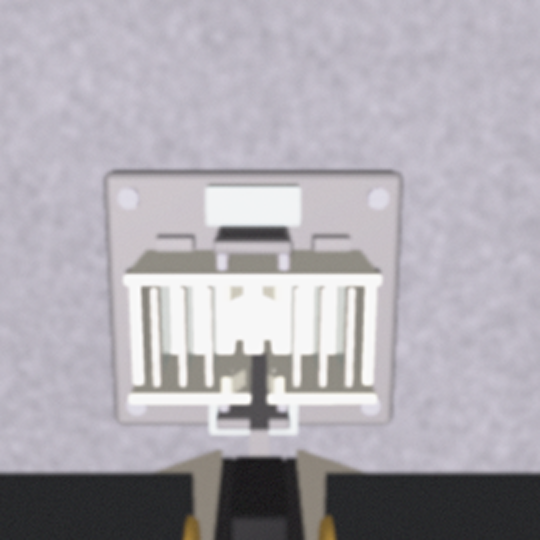

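The wrist view shows the cassette rim from crop x=125 to 383 (centre about 254) and the slot walls at crop x=240 and 266. The hanging carrier is the dark bar at crop x=249-270, so the carrier is slightly right of the slot. I'll quantify that.

Run:
```python
from h import *
import pickle
s=pickle.load(open("s4.pkl","rb"));C=cam("wrist",s);T=toolT(s);img=cv2.imread("pics/w4.png").min(2).astype(int)
def tl(p):return (T[:3,:3].T@(p-T[:3,3]).T).T
# rim outer columns, rows near top rim
for v in (199,200,201,202,258,259,260):
    u=np.where(img[v,240:400]>215)[0]+240
    if len(u): P=tl(onz(C,[(u[0],v+.5),(u[-1]+1,v+.5)],.076));print(v,u[0],u[-1]+1,P[:,1].round(4),P[:,1].mean().round(4),P[:,0].mean().round(4))
# dividers profile
print("row225",[(i+280,x) for i,x in enumerate(img[222,280:360].tolist())][::1])
for v in range(231,262,4):
    seg=img[v,308:332];u=np.where(seg<125)[0]+308
    if len(u): print("car",v,u[0],u[-1]+1, "z.139:",tl(onz(C,[((u[0]+u[-1]+1)/2,v+.5)],.139))[0].round(4))
```

```text
199 251 381 [-0.0443  0.0414] -0.0014 0.0216
200 251 381 [-0.0443  0.0414] -0.0014 0.0209
201 251 381 [-0.0443  0.0414] -0.0015 0.0203
202 252 381 [-0.0437  0.0415] -0.0011 0.0196
258 254 379 [-0.044   0.0416] -0.0012 -0.0193
259 254 379 [-0.044   0.0416] -0.0012 -0.02
260 254 379 [-0.0441  0.0417] -0.0012 -0.0207
row225 [(280, 246), (281, 241), (282, 217), (283, 192), (284, 205), (285, 215), (286, 230), (287, 245), (288, 247), (289, 247), (290, 247), (291, 247), (292, 247), (293, 247), (294, 244), (295, 229), (296, 205), (297, 217), (298, 239), (299, 247), (300, 247), (301, 247), (302, 247), (303, 247), (304, 247), (305, 247), (306, 247), (307, 247), (308, 247), (309, 247), (310, 247), (311, 247), (312, 247), (313, 247), (314, 247), (315, 247), (316, 247), (317, 247), (318, 247), (319, 247), (320, 247), (321, 247), (322, 247), (323, 247), (324, 247), (325, 247), (326, 247), (327, 247), (328, 247), (329, 247), (330, 247), (331, 247), (332, 247), (333, 247), (334, 246), (335, 229), (336, 214), (337, 232), (338, 245), (339, 247), (340, 247), (341, 247), (342, 247), (343, 247), (344, 247), (345, 246), (346, 236), (347, 217), (348, 202), (349, 197), (350, 226), (351, 245), (352, 247), (353, 247), (354, 247), (355, 247), (356, 247), (357, 243), (358, 226), (359, 213)]
car 239 315 324 z.139: [0.0118 0.0008 0.0598]
car 243 315 324 z.139: [0.0096 0.0008 0.0598]
car 247 315 324 z.139: [0.0074 0.0008 0.0598]
car 251 314 323 z.139: [0.0052 0.0003 0.0598]
car 255 315 324 z.139: [0.003  0.0008 0.0598]
car 259 316 323 z.139: [0.0008 0.0008 0.0598]
```

{"api": "servo_tool", "payload": {"increments": [[0.001, -0.002, 0, 0, 0, 0], [0.001, -0.002, 0.02, 0, 0, 0], [0.001, -0.002, 0.035, 0, 0, 0], [0.001, -0.002, 0.045, 0, 0, 0], [0.001, -0.002, 0.053, 0, 0, 0], [0.001, -0.002, 0.053, 0, 0, 0], [0.001, -0.002, 0.053, 0, 0, 0]]}}

```text
clock: 8.35
eef_pos: [0.515, -0.1508, 0.146]
orientation: [1.808, 2.568, 0.003]
wrist_force: [0.0, -0.5, -0.4]
grip_width: 0.0102
gripper_force: 15.0
```

Run:
```python
from h import *
import pickle
s=env.observe();im=env.snapshot("wrist");cv2.imwrite("pics/w5.png",im[:,:,::-1]);pickle.dump(s,open("s5.pkl","wb"));print(s["eef_pos"],s["wrist_force"])
side=env.snapshot("side")
a=cv2.resize(im[150:350,220:420],(500,500),interpolation=2);b=cv2.resize(side[180:270,335:425],(300,300),interpolation=2);b=cv2.copyMakeBorder(b,0,200,0,0,0)
cv2.imwrite("pics/w5c.png",np.hstack([a,b])[:,:,::-1])
```

```text
[ 0.51495282 -0.1507776   0.14603329] [ 0.0376408  -0.46595699 -0.44055702]
```

View pics/w5c.png

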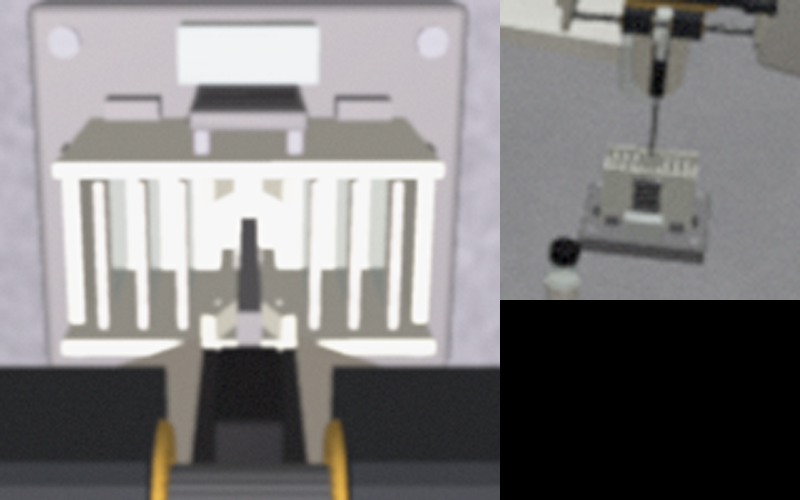

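The view shows the carrier's bar at crop x=249, centred between the rim ends (53 and 445), and the side view shows it upright over the cassette. I'll lower it into the mouth.

{"api": "servo_tool", "payload": {"increments": [[0, 0, 0.008, 0, 0, 0], [0, 0, 0.014, 0, 0, 0], [0, 0, 0.019, 0, 0, 0], [0, 0, 0.024, 0, 0, 0], [0, 0, 0.024, 0, 0, 0], [0, 0, 0.024, 0, 0, 0]]}}

```text
clock: 9.05
eef_pos: [0.5148, -0.1507, 0.1216]
orientation: [1.808, 2.568, 0.003]
wrist_force: [0.7, -1.0, 0.4]
grip_width: 0.0097
gripper_force: 15.0
```

{"api": "servo_tool", "payload": {"increments": [[0, 0, 0.007, 0, 0, 0], [0, 0, 0.014, 0, 0, 0], [0, 0, 0.02, 0, 0, 0], [0, 0, 0.026, 0, 0, 0], [0, 0, 0.032, 0, 0, 0], [0, 0, 0.036, 0, 0, 0], [0, 0, 0.036, 0, 0, 0], [0, 0, 0.036, 0, 0, 0]]}}

```text
clock: 9.85
eef_pos: [0.5149, -0.1507, 0.0857]
orientation: [1.808, 2.568, 0.003]
wrist_force: [0.2, -0.1, -0.3]
grip_width: 0.0099
gripper_force: 15.0
```

{"api": "servo_tool", "payload": {"increments": [[0, 0, 0.001, 0, 0, 0], [0, 0, 0.002, 0, 0, 0], [0, 0, 0.003, 0, 0, 0], [0, 0, 0.004, 0, 0, 0], [0, 0, 0.004, 0, 0, 0], [0, 0, 0.004, 0, 0, 0]]}}

```text
clock: 10.45
eef_pos: [0.5149, -0.1506, 0.0817]
orientation: [1.808, 2.568, 0.003]
wrist_force: [0.4, 0.9, -0.4]
grip_width: 0.0101
gripper_force: 15.0
```

{"api": "servo_tool", "payload": {"increments": [[0, 0, 0.0005, 0, 0, 0], [0, 0, 0.001, 0, 0, 0], [0, 0, 0.0015, 0, 0, 0], [0, 0, 0.002, 0, 0, 0], [0, 0, 0.002, 0, 0, 0], [0, 0, 0.002, 0, 0, 0]]}}

```text
clock: 11.05
eef_pos: [0.5152, -0.1508, 0.0816]
orientation: [1.807, 2.567, 0.003]
wrist_force: [-3.5, 1.7, 14.0]
grip_width: 0.0097
gripper_force: 15.0
```

{"api": "servo_tool", "payload": {"increments": [[0, 0, -0.0015, 0, 0, 0], [0, 0, -0.0015, 0, 0, 0]]}}

```text
clock: 11.25
eef_pos: [0.5151, -0.1507, 0.0816]
orientation: [1.807, 2.567, 0.003]
wrist_force: [-0.4, 0.1, 6.1]
grip_width: 0.01
gripper_force: 15.0
```

{"api": "servo_tool", "payload": {"increments": [[0, 0, 0, 0, 0, 0], [0, 0, 0, 0, 0, 0], [0, 0, 0, 0, 0, 0], [0, 0, 0, 0, 0, 0], [0, 0, 0, 0, 0, 0], [0, 0, 0, 0, 0, 0], [0, 0, 0, 0, 0, 0], [0, 0, 0, 0, 0, 0], [0, 0, 0, 0, 0, 0]], "grip": 0.2}}

```text
clock: 12.15
eef_pos: [0.5149, -0.1506, 0.0812]
orientation: [1.808, 2.568, 0.003]
wrist_force: [0.7, -0.7, -0.5]
grip_width: 0.0552
gripper_force: 0.0
```

{"api": "servo_tool", "payload": {"increments": [[0, 0, -0.01, 0, 0, 0], [0, 0, -0.03, 0, 0, 0], [0, 0, -0.06, 0, 0, 0], [0, 0, -0.095, 0, 0, 0], [0, 0, -0.115, 0, 0, 0], [0, 0, -0.115, 0, 0, 0], [0, 0, -0.115, 0, 0, 0], [0, 0, -0.115, 0, 0, 0]], "grip": 1}}

```text
clock: 12.95
eef_pos: [0.514, -0.1504, 0.1951]
orientation: [-1.808, -2.568, -0.002]
wrist_force: [-0.0, -0.1, -0.0]
grip_width: 0.0917
gripper_force: 0.0
```

Run:
```python
from h import *
import pickle
s=env.observe();im=env.snapshot("wrist");cv2.imwrite("pics/w6.png",im[:,:,::-1]);pickle.dump(s,open("s6.pkl","wb"));T=toolT(s);print(s["clock"],s["eef_pos"],s["wrist_force"],s["joint_positions"].round(2),np.degrees(np.arctan2(T[1,1],T[0,1])))
C=cam("wrist",s);img=im.min(2).astype(int)
for z in(.108,):
    for v in range(200,300,6):
        u=np.where(im[v,290:350].max(1)<75)[0]+290
        if len(u)>4: print("tab",v,u[0],u[-1]+1,onz(C,[((u[0]+u[-1]+1)/2,v+.5)],z)[0].round(4))
for v in range(170,300,8):
    u=np.where(img[v,230:410]>215)[0]+230
    if len(u): P=onz(C,[(u[0],v+.5),(u[-1]+1,v+.5)],.076);print(v,u[0],u[-1]+1,np.linalg.norm(P[0]-P[1]).round(4),P.mean(0).round(4))
cv2.imwrite("pics/w6c.png",cv2.resize(im[140:340,220:420],(600,600),interpolation=2)[:,:,::-1])
print(inc(s,[.5155,-.1505,.16],np.radians(109.7)),inc(s,[.5155,-.1505,.16],np.radians(109.7)-.01))
```

```text
12.95 [ 0.51395873 -0.15039811  0.19511539] [-0.01801672 -0.08613977 -0.04430781] [-0.43  0.39  1.54  0.    1.21 -0.77] 19.710879117340866
tab 224 319 324 [ 0.5113 -0.1371  0.108 ]
tab 230 315 328 [ 0.5126 -0.1405  0.108 ]
tab 236 314 329 [ 0.5138 -0.1439  0.108 ]
tab 242 314 329 [ 0.515  -0.1474  0.108 ]
tab 248 314 329 [ 0.5163 -0.1508  0.108 ]
tab 254 314 329 [ 0.5176 -0.1544  0.108 ]
tab 260 315 328 [ 0.5188 -0.1579  0.108 ]
tab 266 313 330 [ 0.5201 -0.1615  0.108 ]
170 298 344 0.0294 [ 0.5018 -0.111   0.076 ]
202 256 386 0.0847 [ 0.5088 -0.1305  0.076 ]
210 259 383 0.0812 [ 0.5106 -0.1355  0.076 ]
218 259 383 0.0817 [ 0.5124 -0.1405  0.076 ]
226 259 382 0.0814 [ 0.514  -0.1457  0.076 ]
234 260 382 0.0812 [ 0.5161 -0.1508  0.076 ]
242 260 381 0.0809 [ 0.5177 -0.1561  0.076 ]
250 260 381 0.0814 [ 0.5196 -0.1614  0.076 ]
258 306 336 0.0203 [ 0.5218 -0.1666  0.076 ]
266 299 342 0.0292 [ 0.5234 -0.1721  0.076 ]
274 299 342 0.0294 [ 0.5254 -0.1775  0.076 ]
[-7.0000e-04  1.4000e-03  3.5100e-02  1.7000e-03 -8.0000e-04 -1.5706e+00] [-7.0000e-04  1.4000e-03  3.5100e-02  1.7000e-03 -8.0000e-04 -1.5606e+00]
```

View pics/w6c.png

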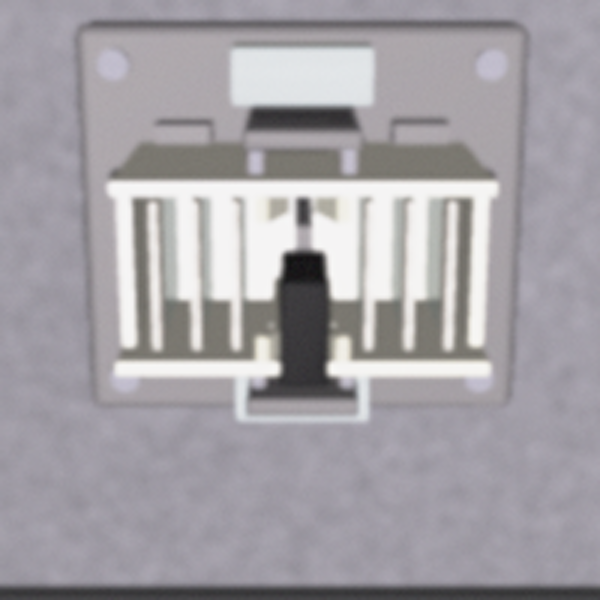

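The carrier is home: its tab is centred between the slot walls and standing upright. Now I'll turn a quarter to line up with the catches.

{"api": "servo_tool", "payload": {"increments": [[0, 0.001, 0, 0, 0, 0.13], [0, 0.001, 0, 0, 0, 0.27], [0, 0.001, 0, 0, 0, 0.41], [0, 0.001, 0, 0, 0, 0.55], [0, 0.001, 0, 0, 0, 0.69], [0, 0.001, 0, 0, 0, 0.83], [0, 0.001, 0, 0, 0, 0.97], [0, 0.001, 0, 0, 0, 1.11], [0, 0.001, 0, 0, 0, 1.25], [0, 0.001, 0, 0, 0, 1.38], [0, 0.001, 0, 0, 0, 1.5], [-0.001, 0.0015, 0, 0, 0, 1.571], [-0.001, 0.0015, 0, 0, 0, 1.571], [-0.001, 0.0015, 0, 0, 0, 1.571], [-0.001, 0.0015, 0, 0, 0, 1.571]]}}

```text
clock: 14.5
eef_pos: [0.5162, -0.1511, 0.1958]
orientation: [-3.094, -0.539, -0.002]
wrist_force: [0.1, 0.3, -0.4]
grip_width: 0.0919
gripper_force: 0.0
```

Run:
```python
from h import *
s=env.observe();T=toolT(s);print(s["eef_pos"],np.degrees(np.arctan2(T[1,1],T[0,1])),s["joint_positions"].round(2))
print(inc(s,[.5155,-.1505,.048],np.radians(109.7)))
```

```text
[ 0.51622722 -0.15106582  0.19580152] -70.21765927175461 [-0.43  0.39  1.54  0.    1.21  0.8 ]
[-0.0007 -0.0007  0.1478 -0.0007 -0.0016  0.0014]
```

{"api": "servo_tool", "payload": {"increments": [[-0.0007, -0.0007, 0.03, -0.0007, -0.0016, 0], [-0.0007, -0.0007, 0.06, -0.0007, -0.0016, 0], [-0.0007, -0.0007, 0.085, -0.0007, -0.0016, 0], [-0.0007, -0.0007, 0.105, -0.0007, -0.0016, 0], [-0.0007, -0.0007, 0.12, -0.0007, -0.0016, 0], [-0.0007, -0.0007, 0.13, -0.0007, -0.0016, 0], [-0.0007, -0.0007, 0.138, -0.0007, -0.0016, 0], [-0.0007, -0.0007, 0.144, -0.0007, -0.0016, 0], [-0.0007, -0.0007, 0.148, -0.0007, -0.0016, 0], [-0.0007, -0.0007, 0.148, -0.0007, -0.0016, 0], [-0.0007, -0.0007, 0.148, -0.0007, -0.0016, 0]]}}

```text
clock: 15.6
eef_pos: [0.5161, -0.1507, 0.0486]
orientation: [3.094, 0.537, 0.002]
wrist_force: [-0.2, 0.0, 0.5]
grip_width: 0.0918
gripper_force: 0.0
```

{"api": "servo_tool", "payload": {"increments": [[0, 0, 0, 0, 0, 0], [0, 0, 0, 0, 0, 0], [0, 0, 0, 0, 0, 0], [0, 0, 0, 0, 0, 0], [0, 0, 0, 0, 0, 0], [0, 0, 0, 0, 0, 0], [0, 0, 0, 0, 0, 0], [0, 0, 0, 0, 0, 0], [0, 0, 0, 0, 0, 0], [0, 0, 0, 0, 0, 0], [0, 0, 0, 0, 0, 0], [0, 0, 0, 0, 0, 0], [0, 0, 0, 0, 0, 0], [0, 0, 0, 0, 0, 0]], "grip": -1, "newtons": 25}}

```text
clock: 17.0
eef_pos: [0.5157, -0.1501, 0.0488]
orientation: [-3.095, -0.537, -0.001]
wrist_force: [-2.1, 3.2, 7.5]
grip_width: 0.0523
gripper_force: 25.1
```

{"api": "servo_tool", "payload": {"increments": [[0, 0, -0.001, 0, 0, 0], [0, 0, -0.002, 0, 0, 0], [0, 0, -0.004, 0, 0, 0], [0, 0, -0.006, 0, 0, 0], [0, 0, -0.008, 0, 0, 0], [0, 0, -0.008, 0, 0, 0], [0, 0, -0.008, 0, 0, 0]]}}

```text
clock: 17.7
eef_pos: [0.5154, -0.1503, 0.0562]
orientation: [-3.095, -0.537, 0.0]
wrist_force: [-2.2, 3.5, -1.4]
grip_width: 0.0521
gripper_force: 25.0
```

Run:
```python
from h import *
s=env.observe();print(s["wrist_force"],s["moment"],s["grip_width"],s["gripper_force"])
im=env.snapshot("wrist");side=env.snapshot("side")
a=cv2.resize(im[130:390,130:510],(570,390),interpolation=2);b=cv2.resize(side[180:270,345:420],(225,270),interpolation=2);b=cv2.copyMakeBorder(b,0,120,0,0,0)
cv2.imwrite("pics/w7.png",np.hstack([a,b])[:,:,::-1])
```

```text
[-2.20923518  3.52007431 -1.38522688] [ 0.76134649  0.51651297 -0.04297591] 0.05214327446356578 24.980413019657135
```

View pics/w7.png

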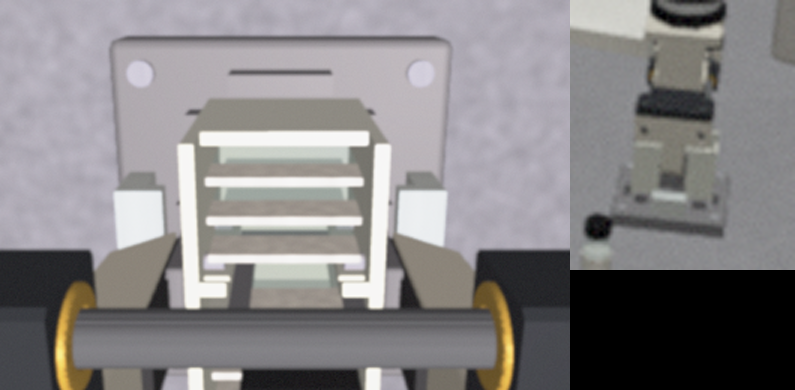

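The view shows both fingers pressing the catches inboard of the lugs, with the cassette level and the carrier's bar at crop (240,285). The force hardly rose with the 8 mm lift, so it appears free. I'll carry on upward.

{"api": "servo_tool", "payload": {"increments": [[0, 0, -0.003, 0, 0, 0], [0, 0, -0.006, 0, 0, 0], [0, 0, -0.01, 0, 0, 0], [0, 0, -0.015, 0, 0, 0], [0, 0, -0.02, 0, 0, 0], [0, 0, -0.02, 0, 0, 0], [0, 0, -0.02, 0, 0, 0]]}}

```text
clock: 18.5
eef_pos: [0.5159, -0.1507, 0.0765]
orientation: [3.094, 0.537, 0.002]
wrist_force: [-0.3, 0.9, -2.2]
grip_width: 0.0519
gripper_force: 25.0
```

{"api": "servo_tool", "payload": {"increments": [[0, 0, -0.008, 0, 0, 0], [0, 0, -0.02, 0, 0, 0], [0, 0, -0.035, 0, 0, 0], [0, 0, -0.05, 0, 0, 0], [0, 0, -0.065, 0, 0, 0], [0, 0, -0.08, 0, 0, 0], [0, 0, -0.095, 0, 0, 0], [0, 0, -0.107, 0, 0, 0], [0, 0, -0.116, 0, 0, 0], [0, 0, -0.122, 0, 0, 0], [0, 0, -0.125, 0, 0, 0], [0, 0, -0.125, 0, 0, 0], [0, 0, -0.125, 0, 0, 0], [0, 0, -0.125, 0, 0, 0], [0, 0, -0.125, 0, 0, 0], [0, 0, -0.125, 0, 0, 0]]}}

```text
clock: 20.1
eef_pos: [0.5156, -0.1505, 0.2009]
orientation: [3.095, 0.537, 0.0]
wrist_force: [-0.6, 0.2, -3.3]
grip_width: 0.052
gripper_force: 25.0
```

Run:
```python
from h import *
s=env.observe();print(s["wrist_force"],s["moment"],s["grip_width"],s["gripper_force"],s["eef_pos"])
im=env.snapshot("wrist");side=env.snapshot("side")
a=cv2.resize(im[130:390,130:510],(475,325),interpolation=2);b=cv2.resize(side[150:280,320:450],(325,325),interpolation=2)
cv2.imwrite("pics/w8.png",np.hstack([a,b])[:,:,::-1])
```

```text
[-0.58623991  0.17385067 -3.33226456] [-0.02341131  0.02342298  0.00370735] 0.05204911532647507 24.973520636558533 [ 0.51560003 -0.15049783  0.20094403]
```

View pics/w8.png

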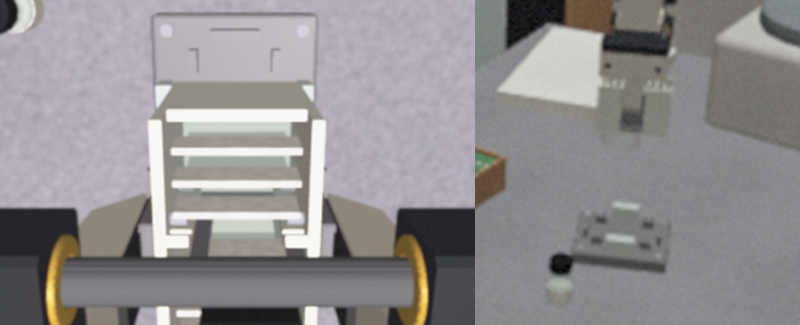

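The picture shows the cassette held level by the catches above the empty dock (side view, dock at (622,238)), with the carrier's bar still in its slot at (200,235) and the vial still standing. I'm handing it in.

```bash
python3 -c "
from station import env
print(env.close_job())"
```

```text
the job is handed in; nothing more can be done
None
```

The carrier is home in the cassette's middle slot, and the arm is holding the cassette level by its pinched catches, about 15 cm above where it sat; the job was handed in at about 20 s, with no verdict returned.

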